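# Bar home against the hidden stop of a V-rail

### The job

Take the round bar from its wooden rest and lay it in the open groove of the V-rail, in front of the grey cover. Let go of it, then push it along the groove from its outer end with closed fingers, without gripping it, until its inner end touches the end stop hidden inside the cover. Feel for the stop gently, so that you do not push it out of place, leave the bar touching it, and do not disturb the loose parts lying about.

Things in the scene. Friction and masses are not known exactly. Their poses are not given: they have to be found in the camera images.
- bar_center (a point): Centre of the plain aluminium round bar, 32 mm diameter, 150 mm long, about 0.33 kg (hidden variation 0.25 to 0.45 kg), both ends alike. The bar's length runs along this point's y axis; z starts upward. It lies in a wooden rest with its axis 35 mm above the worktop and is free to be gripped across its middle.
- rail_mouth (a point): Point on the axis that the bar takes in the groove (48 mm above the worktop), in the plane of the cover's mouth; z up, y along the groove into the cover. Open 90 degree groove from y = -175 to 0 mm, on a slim rail 26 mm wide (narrower than the bar, so fingers can straddle it): its edges are 10 mm, the 70 mm wide base plate's top 38 mm below the axis.
- v_rail: The screwed-down steel V-rail; origin on the worktop below rail_mouth, same axes. Grey cover: y = 0 to 170 mm, a tunnel 42 mm wide inside, 50 outside, top at z = 75 mm. Oiled: the bar slides at 1 to 3 N. Inside, out of sight, is the end stop, a 26 mm disc, its face 95 to 140 mm behind the mouth (unknown). It is held by a friction clamp only and slips from about 18 N; a shift over 4 mm is a fault.
- rest: Wooden rest, fixed, 60 x 130 mm, origin at the centre of its underside; two notched saddles 28 mm high stand 50 mm either side of its middle along its y axis (14 mm thick); between them its base is 6 mm high.
- hub: Loose white spoked wheel hub, 58 mm diameter, 23 mm high, origin under its centre; a bystander.
- hub_small: Loose white spoked wheel hub, 52 mm diameter, 19 mm high, origin under its centre; a bystander.
- vee_block: Loose small grey V block, 42 x 45 x 38 mm, origin under its centre; a bystander.
- bar: The same bar; origin 16 mm below its centre, axes as for bar_center.

How it is judged:
On the way, in this order (a step that is already met when the one before it is completed fails the run):
1. the bar lies in the groove of the V-rail (x of bar_center in the frame of rail_mouth between -0.003 and 0.003 m and z of bar_center in the frame of rail_mouth between -0.003 and 0.003 m and angle between the y axis of bar_center and the y axis of rail_mouth, either way round below 0.04 rad), for 0.2 s.
2. the bar's inner end touches the end stop inside the cover (all of step 1 and distance between bar_center and stop_c0 below 0.0825 m), for 0.2 s.
At the end, for the whole second after the job is handed in: The bar lies at rest in the groove (axis within 3 mm and 0.04 rad of the groove's), its inner end within 1.5 mm of the end stop's face, and is released (all of step 2 and linear speed of bar below 0.01 m/s); the robot touches nothing.
It fails at once if the end stop is shifted by more than 4 mm (distance of stop_c0 from where it was at the start of the episode above 0.004 m).
It fails at once if the bar is gripped or dragged along its length (not pushed from its outer end) while more than 40 mm of it is inside the cover (y of bar_center in the frame of rail_mouth above -0.035 m and horizontal distance between the grasp point and bar_center below 0.065 m and contact force between the fingers and bar above 0.5 N).
It fails at once if a loose bystander is moved by more than 20 mm (distance of any of hub, hub_small, vee_block from where it was at the start of the episode above 0.02 m).
It also fails if it takes over 64 s, if anything falls off the work surface, if the arm or the gripper's body presses on something with over 40 N, if the wrist force passes 120 N, or if a joint passes its speed limit or range.

### The arm

A 6-joint arm with a two-finger parallel gripper is mounted at the origin on a cart in front of the work surface, level with it; the furniture and walls round the work are solid. World frame = base frame: x ahead of the robot, y to its left, z up, the work surface at z = 0. Lengths are in m, angles in rad, forces in N, time in s.
With the tool pointing down it reaches from about 0.35 to 0.975 m from the base axis. Payload 4.9 kg.
Tool frame: the origin (TCP) lies midway between the tips of the shut fingers; the grasp point (between the pads) lies 19 mm behind it; z points along the fingers, y is the line along which they close (so a half turn about z gives the same grasp; the last joint's range is limited). The gripper opens to 85 mm and grips with 20 to 120 N. Pads are 22 mm wide; open, the fingers measure 114 mm over their backs; the gripper's body (76 mm by 85 mm) begins 54 mm behind the grasp point. The pads swing forward as they close: fully open they stand 13 mm farther back than shut.
Start: joints at [-1.353, 0.053, 1.613, -0, 1.476, -0.119], TCP at [0.207, -0.59, 0.231] pointing down, gripper open.
Joint ranges: [-3.01, 3.01], [-1.01, 2.22], [0.06, 2.58], [-1.02, 4.17], [0.09, 2.62], [-3.14, 3.14]. Speed limits (rad/s): [2.57, 2.57, 3.14, 3.14, 3.14, 3.14].

### API

Orientations are given as a rotation vector (axis times angle).
In Python, from plant import r, kinematics, monitor, imaging, ticket gives the robot as it stands. Calls block until the motion is done:
- r.move_pose(position, orientation): joint-space move of the TCP to a pose.
- r.move_straight(position, rotation=None, max_speed=0.15, f_stop=None): straight line of the TCP; rotation=None keeps the orientation; max_speed is the mean speed in m/s. With f_stop (N) it stops when the force on the tool has changed by that much, and returns True; else False.
- r.move_j(angles): joint-space move.
- r.grip(opening, f_grip=None): opening from 0.0 (shut) to 1.0 (fully open); f_grip is the grip in N (None keeps the last); returns when the fingers have stopped.
- r.wait(seconds).
- kinematics.ik(position, orientation): joint angles nearest the present ones, or None.
- monitor.get_state(): the state.
- imaging.grab_frame(name): name is "scene" or "side" or "wrist"; returns the picture (420x560x3 uint8, blue, green, red); there is no depth.
- imaging.calibration(name): a dict with "vfov" (degrees; the focal length in pixels is half the picture's height over the tangent of half this angle, whatever the lens; pixels are square), "cx", "cy" (the principal point, pixels), "k1" (the pictures are not rectified: a ray, as slopes to the right and down, at radius r is drawn at 1 + k1 r^2 times it, then the intrinsics apply), "R" (3x3) and "t" (3): a world point X has camera coordinates R X + t; the wrist camera has in their place "mount" (4x4, takes a point from camera to tool coordinates, whose origin is the TCP and whose axes are the flange's). Camera axes: x right, y down, z forward; pixel columns grow to the right and rows downward; lengths in m; the calibration is good to about 2 mm. A picture is of the moment at which its call begins: read the wrist's pose just before it. calibration takes no time and is no camera call.
A pose or a line that the arm cannot do raises r.Unreachable and nothing moves.
- ticket.finish_job(): hands the job in; it is judged then, once.
The state is a dict: "time": time; "joint_positions": joint angles; "qvel": joint speeds; "joint_efforts": joint torques, N m; "tool_pos": TCP position; "tool_rot": TCP orientation; "force": force on the tool from outside, world axes, zero at the start; "wrist_torque": the same for the moment, N m; "gripper_width": opening from 0.0 (shut) to 1.0 (fully open); "grasp_force": force on a finger pad.
Only numpy, scipy, OpenCV 4.12 (cv2) and the standard library are available. Lean on these libraries where they do the work, as an engineer would, in place of code of your own. Each camera call takes 0.05 s, during which the arm holds its last target. There are 200 camera calls.

## Working session

There is one attempt and no reset: what is moved stays moved. The work goes in short steps, each a Python script; the robot and the scene stay as the last script left them, time stands still between calls to the robot, and variables do not carry over. Pictures are saved under pics/ and viewed, at most 10 in all, crops included, and the job is handed in when it is done.

```bash
mkdir -p pics; python3 - <<'E'
from plant import r, kinematics, monitor, imaging, ticket
import cv2
for n in ("scene","side"):
    cv2.imwrite(f"pics/{n}0.png",imaging.grab_frame(n))
    print(n,imaging.calibration(n))
print(imaging.calibration("wrist"))
s=monitor.get_state();print(s["time"],s["tool_pos"],s["tool_rot"],s["force"])
E
```

```text
scene {'vfov': 53.94798578853168, 'cx': 276.15959582006013, 'cy': 218.13732811954995, 'k1': 0.04135845996907129, 'R': array([[-0.88499847, -0.46525683,  0.01771393],
       [-0.22080183,  0.38589959, -0.89572767],
       [ 0.40990762, -0.79662889, -0.44425011]]), 't': array([0.49325552, 0.14164637, 1.22363494])}
side {'vfov': 49.77205493901585, 'cx': 282.6001699948038, 'cy': 211.86058397908528, 'k1': -0.02091752714875065, 'R': array([[ 0.9619448 , -0.27251777,  0.01990634],
       [-0.15128232, -0.59183582, -0.79173482],
       [ 0.2275431 ,  0.75859372, -0.61054051]]), 't': array([-0.49567325,  0.168232  ,  1.37190096])}
{'vfov': 62.370872812342014, 'cx': 278.1830934484518, 'cy': 207.0908901097028, 'k1': -0.034010492654191614, 'mount': array([[-5.72248096e-04, -9.58177415e-01, -2.86174272e-01,
         7.31926173e-02],
       [ 9.99999576e-01, -7.54708279e-04,  5.27289103e-04,
        -1.14167474e-03],
       [-7.21214602e-04, -2.86173849e-01,  9.58177441e-01,
        -1.43605982e-01],
       [ 0.00000000e+00,  0.00000000e+00,  0.00000000e+00,
         1.00000000e+00]])}
0.1 [ 0.20640949 -0.5893356   0.23016272] [-3.09530850e+00 -5.26229991e-01  1.77374211e-04] [-0.04319288 -0.31802087  0.34631247]
```

View pics/scene0.png

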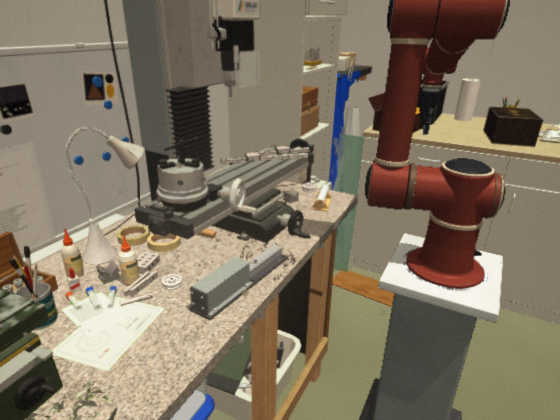

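View pics/side0.png

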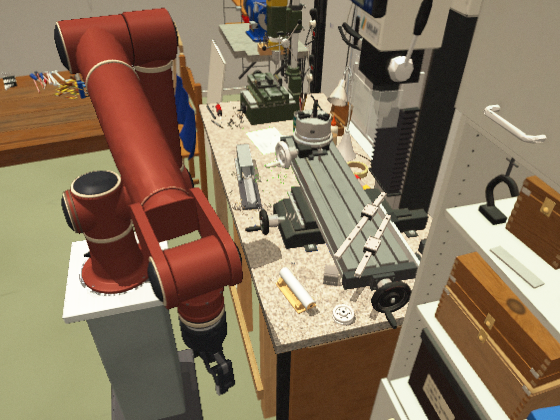

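Scene: the rail with its grey cover is around (195..283, 245..310), with the bar and rest around (322,195). Side: the bar is around (296,287), the rail around (246,178) and a hub at (343,313). I'll enlarge these areas.

```bash
cat > h.py <<'E'
import numpy as np, cv2
from plant import r, kinematics, monitor, imaging, ticket
from scipy.spatial.transform import Rotation as Ro
def K(c): 
    f=210/np.tan(np.radians(c["vfov"]/2)); return f
def pose(name,s=None):
    c=imaging.calibration(name)
    if name!="wrist": return c,c["R"],c["t"]
    Rt=Ro.from_rotvec(s["tool_rot"]).as_matrix(); M=c["mount"]
    Rw=Rt@M[:3,:3]; o=Rt@M[:3,3]+np.array(s["tool_pos"])
    return c,Rw.T,-Rw.T@o
def ray(name,uv,s=None):
    c,R,t=pose(name,s); f=K(c)
    d=np.array([(uv[0]-c["cx"])/f,(uv[1]-c["cy"])/f]); p=d.copy()
    for _ in range(20): p=d/(1+c["k1"]*(p@p))
    return -R.T@t, R.T@np.array([p[0],p[1],1])
def at(name,uv,z,s=None):
    o,d=ray(name,uv,s); return o+d*(z-o[2])/d[2]
def px(name,X,s=None):
    c,R,t=pose(name,s); q=R@np.array(X)+t; p=q[:2]/q[2]; p=p*(1+c["k1"]*(p@p))
    return p*K(c)+[c["cx"],c["cy"]]
E
python3 - <<'E'
import cv2,numpy as np
a=cv2.imread("pics/side0.png");b=cv2.imread("pics/scene0.png")
f=lambda i,x,y,w,h,k:cv2.resize(i[y:y+h,x:x+w],None,fx=k,fy=k,interpolation=cv2.INTER_CUBIC)
# left: side bar 100x75 at x4; 
top=np.hstack([f(a,265,255,100,75,4),f(a,215,135,100,75,4)])
bot=np.hstack([f(b,185,235,100,75,4),f(b,280,165,100,75,4)])
cv2.imwrite("pics/c0.png",np.vstack([top,bot]))
E
```

```text
(no output)
```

View pics/c0.png

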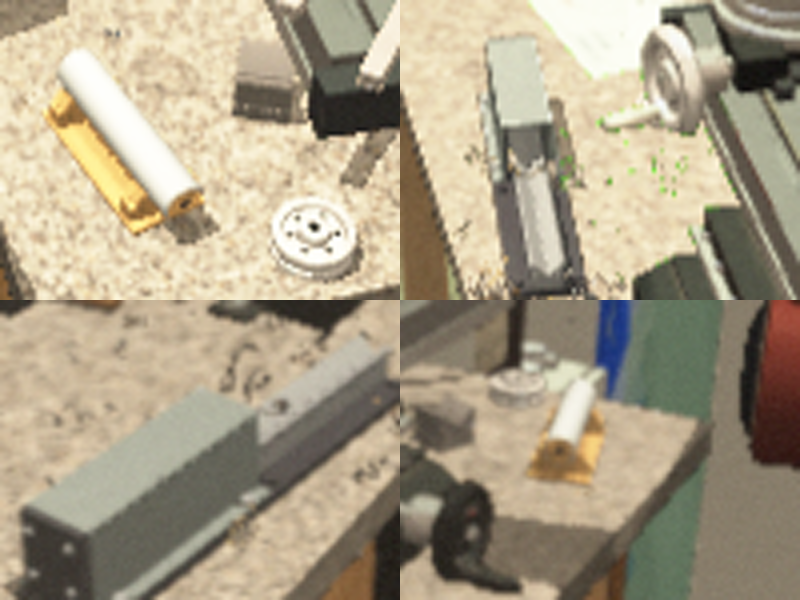

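The bar lies from about (283,270) to (311,305) in the side picture. The cover top has corners (237,144.5), (250,144.5), (253,166) and (240,167) in side, and (190.5,287), (204,292.5), (250,263) and (235,257.5) in scene.

```bash
python3 - <<'E'
from h import *
np.set_printoptions(precision=4,suppress=True)
print("bar side",at("side",(283.2,270.2),.035),at("side",(311,305),.035))
for p in [(237,144.5),(250,144.5),(252.75,166.2),(240,167)]: print("cov side",at("side",p,.075))
for p in [(190.5,287),(203.7,292.5),(250,263),(235,257.5)]: print("cov scene",at("scene",p,.075))
print("bar scene ends",at("scene",(320,202),.035),at("scene",(328,186),.035))
print("hub",at("side",(265+316/4,255+228/4),.02),"vee",at("side",(265+270/4,255+70/4),.035))
print("groove end", at("side",(215+143/4,135+272/4),.038), at("scene",(185+375/4,235+50/4),.038))
E
```

```text
bar side [ 0.4679 -0.1712  0.035 ] [ 0.5045 -0.3176  0.035 ]
cov side [0.4704 0.5243 0.075 ]
cov side [0.5214 0.5117 0.075 ]
cov side [0.4954 0.3475 0.075 ]
cov side [0.4479 0.3536 0.075 ]
cov scene [0.513  0.5244 0.075 ]
cov scene [0.4728 0.5268 0.075 ]
cov scene [0.4441 0.3655 0.075 ]
cov scene [0.493  0.3618 0.075 ]
bar scene ends [ 0.4656 -0.1753  0.035 ] [ 0.4982 -0.3402  0.035 ]
hub [ 0.5883 -0.352   0.02  ] vee [ 0.6049 -0.2169  0.035 ]
groove end [0.4474 0.1713 0.038 ] [0.4435 0.2014 0.038 ]
```

```bash
cat >> h.py <<'E'
def down(d):  # tool z down, tool x along horizontal direction d
    x=np.array([d[0],d[1],0.])/np.hypot(d[0],d[1]); z=np.array([0,0,-1.]); y=np.cross(z,x)
    return Ro.from_matrix(np.c_[x,y,z]).as_rotvec()
E
python3 - <<'E'
from h import *
np.set_printoptions(precision=3,suppress=True)
ub=np.array([-.243,.97]); ur=np.array([.155,.985]);ur/=np.hypot(*ur)
for s in (1,-1):
    for n,p,u in (("bar",(.486,-.247,.25),ub),("barlow",(.486,-.247,.016),ub),("rail",(.455,.265,.25),ur),("raillow",(.455,.265,.03),ur),("push",(.44,.15,.042),ur),("pushend",(.466,.335,.042),ur)):
        q=kinematics.ik(p,down(s*u)); print(s,n,q if q is None else np.array(q))
E
```

```text
1 bar [-0.607 -0.149  1.777 -0.     1.514 -0.852]
1 barlow [-0.607  0.102  1.949 -0.     1.09  -0.852]
1 rail [ 0.386 -0.196  1.818 -0.     1.52   0.542]
1 raillow [ 0.386  0.037  1.99  -0.     1.115  0.542]
1 push [ 0.168 -0.134  2.131 -0.     1.145  0.324]
1 pushend [ 0.494  0.126  1.872 -0.     1.144  0.65 ]
-1 bar [-0.607 -0.149  1.777 -0.     1.514  2.289]
-1 barlow [-0.607  0.102  1.949 -0.     1.09   2.289]
-1 rail [ 0.386 -0.196  1.818 -0.     1.52  -2.6  ]
-1 raillow [ 0.386  0.037  1.99  -0.     1.115 -2.6  ]
-1 push [ 0.168 -0.134  2.131 -0.     1.145 -2.817]
-1 pushend [ 0.494  0.126  1.872 -0.     1.144 -2.492]
```

```bash
python3 - <<'E'
from h import *
import json
ub=np.array([-.243,.97]); ur=np.array([.155,.985]);ur/=np.hypot(*ur)
S={}
for n,p,u in (("bar",(.486,-.247,.22),ub),("rail",(.458,.27,.26),ur)):
    r.move_pose(p,down(u)); r.wait(.2)
    s=monitor.get_state(); cv2.imwrite(f"pics/w{n}.png",imaging.grab_frame("wrist"))
    S[n]={k:list(map(float,s[k])) for k in ("tool_pos","tool_rot")}; print(s["time"],s["tool_pos"])
json.dump(S,open("S.json","w"))
E
```

```text
1.925 [ 0.48574791 -0.24781562  0.22000645]
4.0583 [0.45834084 0.26941516 0.25989969]
```

View pics/wbar.png

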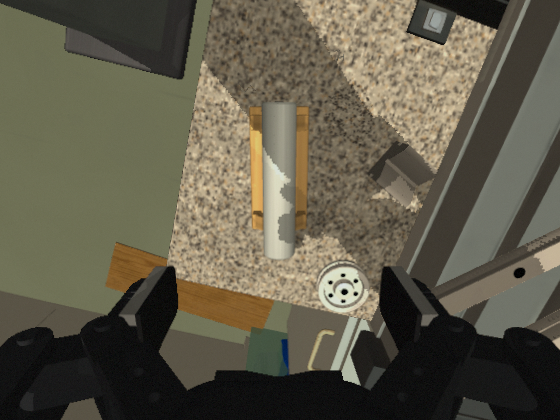

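View pics/wrail.png

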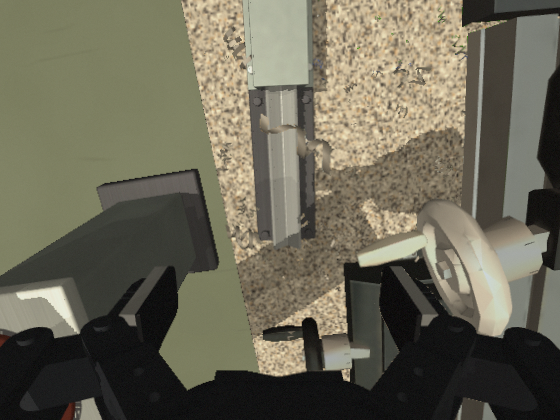

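The wrist bar view shows the bar along the image vertical, from (280,103) to (279,259). The rail view shows the groove from the cover mouth at y≈88 to its outer end at y≈246, centred on x≈284–287. A white crank tip at (360,258) and a black handle at (264,333) are possible obstacles.

```bash
python3 - <<'E'
import cv2,numpy as np
a=cv2.imread("pics/wbar.png");b=cv2.imread("pics/wrail.png")
f=lambda i,x,y,w,h,k:cv2.resize(i[y:y+h,x:x+w],None,fx=k,fy=k,interpolation=cv2.INTER_CUBIC)
L=f(a,235,90,90,190,3); M=f(b,235,70,90,190,3); T=f(b,235,0,80,190,3)
cv2.imwrite("pics/c1.png",np.hstack([L,M,T]))
E
python3 - <<'E'
from h import *
import json
np.set_printoptions(precision=4,suppress=True)
S=json.load(open("S.json"))
def tri(obs):
    A=np.zeros((3,3));v=np.zeros(3);
    for n,uv,s in obs:
        o,d=ray(n,uv,s); d=d/np.linalg.norm(d); P=np.eye(3)-np.outer(d,d); A+=P; v+=P@o
    X=np.linalg.solve(A,v); return X,[np.round(px(n,X,s)-uv,1) for n,uv,s in obs]
print("white tip",tri([("side",(266.5,165.5),None),("wrist",(360,258),S["rail"])]))
print("dark tip",tri([("side",(248,229),None),("wrist",(265,333),S["rail"])]))
E
```

```text
white tip (array([0.5155, 0.217 , 0.1535]), [array([-0.1,  0. ]), array([0.5, 0. ])])
dark tip (array([0.4101, 0.0603, 0.0172]), [array([-0.8,  0. ]), array([2. , 0.1])])
```

View pics/c1.png

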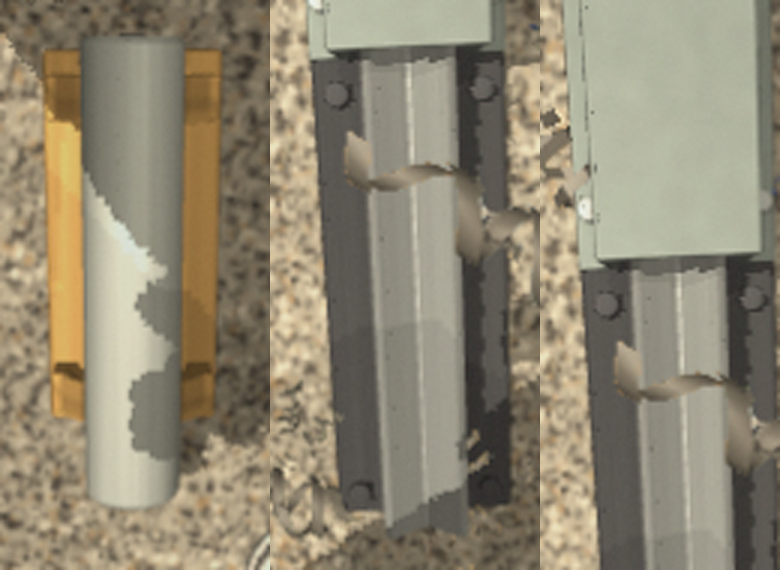

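```bash
python3 - <<'E'
from h import *
import json
np.set_printoptions(precision=4,suppress=True,linewidth=150)
S=json.load(open("S.json"))
a=at("wrist",(279.3,102.3),.051,S["bar"]);b=at("wrist",(279.3,259.2),.051,S["bar"])
print("bar",a,b,"len",np.linalg.norm(a-b),"c",(a+b)/2,"u",(a-b)[:2]/np.linalg.norm(a-b))
a=at("wrist",(279.3,102.3),.035,S["bar"]);print("axis z35",a)
ra=[at("wrist",(250,108),.006,S["bar"]),at("wrist",(253,228.5),.006,S["bar"])];print("rest left corners",*ra)
W=S["rail"]; im=cv2.cvtColor(cv2.imread("pics/wrail.png"),6)
M=lambda x,y:(235+(x-270)/3,70+y/3)
for z in (.0254,.038):
  p=at("wrist",M(408,60),z,W);q=at("wrist",M(427.5,520),z,W);d=(p-q)[:2]/np.linalg.norm(p-q);print("stripe",z,p,q,d)
T=lambda x,y:(235+(x-540)/3,y/3)
c=[at("wrist",T(*t),.075,W) for t in ((598,262),(758,250),(590,30),(754,30))]
print("cover",*c,"dirs",[(c[i+2]-c[i])[:2]/np.linalg.norm(c[i+2]-c[i]) for i in (0,1)], (c[0]+c[1])/2)
for row in (110,150,170,200,220):
    print(row,im[row,255:318])
print("base corners z.01",at("wrist",M(335,508),.01,W),at("wrist",M(508,500),.01,W),at("wrist",M(387,530),.038,W),at("wrist",M(467,530),.038,W))
E
```

```text
bar [ 0.4685 -0.1748  0.051 ] [ 0.5043 -0.3187  0.051 ] len 0.1482597884965653 c [ 0.4864 -0.2467  0.051 ] u [-0.2419  0.9703]
axis z35 [ 0.4685 -0.1747  0.035 ]
rest left corners [ 0.4417 -0.1869  0.006 ] [ 0.4727 -0.3104  0.006 ]
stripe 0.0254 [0.4749 0.3554 0.0254] [0.4559 0.185  0.0254] [0.1107 0.9939]
stripe 0.038 [0.4747 0.3549 0.038 ] [0.4563 0.1903 0.038 ] [0.1107 0.9939]
cover [0.4509 0.3598 0.075 ] [0.4987 0.3556 0.075 ] [0.4596 0.4222 0.075 ] [0.5057 0.4149 0.075 ] dirs [array([0.1388, 0.9903]), array([0.1169, 0.9931])] [0.4748 0.3577 0.075 ]
110 [ 86  87  87  87  89  89  89  87  85  86  98 132 157 151 139 138 135 142 140 140 142 143 142 143 141 155 188 186 165 167 165 167 166 168 170 171 169
 167 168 157 139 132 101  57  57  54  54  55  55  57  68  88  86  88  90  90  87  78  76  94 141 184 174]
150 [ 87  86  87  85  87  88  89  89  87  87  84  85  93 124 157 152 134 127 138 139 137 139 142 142 144 143 141 162 191 171 163 164 163 165 165 166 170
 170 167 167 160 135 111 103 105 108 113 117 120 121 113  98  89 102 105 103 114 112  91  91 106 145 171]
170 [ 85  76  88  90  
[... 164 characters left out ...]
 58  57  55  58  56  68  87  88  89  91  90  91  89  81  89 121 119 104]
200 [118  78  81  80  83  81  83  85  83  83  82  78  82  83  81 101 135 151 143 127 131 130 129 131 130 132 133 131 132 147 171 160 155 154 154 155 156
 158 158 158 158 154 145 131 116  64  51  50  51  50  64  81  81  81  84  85  83  85  82  71  85  97  95]
220 [171 148  81  80  78  83  82  82  83  85  83  82  78  82  82  84  96 130 152 143 129 128 130 132 131 130 131 131 131 130 150 177 153 157 156 155 154
 157 157 157 157 158 140  97  94  78  52  48  50  50  48  66  76  47  50  51  51  49  49  55  78  97 104]
base corners z.01 [0.419  0.1897 0.01  ] [0.4889 0.1821 0.01  ] [0.4405 0.1887 0.038 ] [0.4706 0.1839 0.038 ]
```

```bash
python3 - <<'E'
from h import *
np.set_printoptions(precision=4,suppress=True)
ub=np.array([-.2419,.9703]); ur=np.array([.1107,.9939])
def st(t):
    s=monitor.get_state(); print(t,round(s["time"],2),np.array(s["tool_pos"]),"F",np.array(s["force"]),"w",s["gripper_width"],"g",s["grasp_force"])
c=(.4864,-.2467)
r.move_pose((*c,.12),down(ub)); r.grip(1.0)
print(r.move_straight((*c,.020),max_speed=.08,f_stop=6)); st("low")
r.grip(0.0,60); st("grip")
r.move_straight((*c,.10),max_speed=.1); st("lift")
cv2.imwrite("pics/lift.png",imaging.grab_frame("wrist"))
E
```

```text
False
low 7.66 [ 0.4869 -0.2471  0.0207] F [0.068  0.3754 0.7173] w 0.9974749092721564 g 0.0
grip 8.21 [ 0.4861 -0.247   0.0204] F [-4.9639 -0.6266  5.7884] w 0.3563167900012178 g 59.04412865638733
lift 9.16 [ 0.4858 -0.2463  0.099 ] F [-0.4575  0.2084 -2.7803] w 0.3540536207015985 g 59.45012390613556
```

```bash
cat >> h.py <<'E'
np.set_printoptions(precision=4,suppress=True)
ur=np.array([.1107,.9939])
def st(t):
    s=monitor.get_state(); print(t,round(s["time"],2),np.array(s["tool_pos"]),"F",np.array(s["force"]),"w",round(s["gripper_width"],3),"g",round(s["grasp_force"],1))
E
python3 - <<'E'
from h import *
ub=np.array([-.2419,.9703])
r.move_straight((.4864,-.2467,.2),max_speed=.2)
r.move_pose((.43,.10,.25),down(ur))
c=np.array([.4748,.357])-.092*ur; print(c)
r.move_pose((*c,.16),down(ur)); st("above")
r.move_straight((*c,.055),max_speed=.1); st("near")
cv2.imwrite("pics/near.png",imaging.grab_frame("wrist"))
print(r.move_straight((*c,.030),max_speed=.03,f_stop=5)); st("down")
cv2.imwrite("pics/down.png",imaging.grab_frame("wrist"))
E
```

```text
[0.4646 0.2656]
above 11.98 [0.4652 0.2647 0.1604] F [-0.1679 -0.7367 -2.218 ] w 0.353 g 59.5
near 13.18 [0.4654 0.2659 0.056 ] F [-0.6232 -0.4128 -3.2771] w 0.355 g 59.5
True
down 13.92 [0.4641 0.2654 0.0334] F [-0.9373  0.4554  3.9874] w 0.352 g 60.5
```

View pics/down.png

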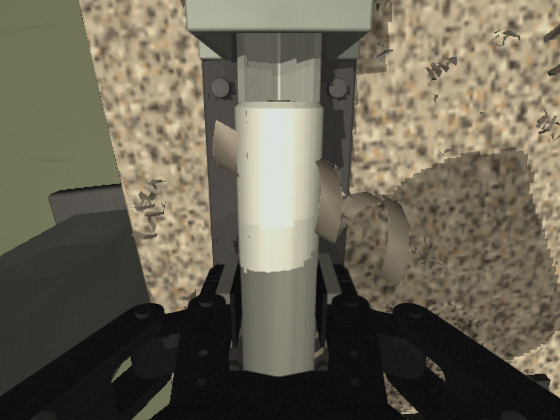

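The bar sits over the groove at (236..323) and touched down at z = 0.0334, against 0.033 expected. I'll release it, look, and go behind its outer end.

```bash
python3 - <<'E'
from h import *
c=np.array([.4748,.357])-.092*ur
r.grip(0.6); st("open")
r.move_straight((*c,.16),max_speed=.12); st("up")
import json
s=monitor.get_state(); json.dump({k:list(map(float,s[k])) for k in ("tool_pos","tool_rot")},open("S2.json","w"))
cv2.imwrite("pics/placed.png",imaging.grab_frame("wrist"))
E
```

```text
open 14.3 [0.4625 0.2648 0.0317] F [ 0.4386 -0.3647 -0.3172] w 0.595 g 0.0
up 15.52 [0.464  0.2653 0.1588] F [ 0.0062 -1.3924 -0.572 ] w 0.599 g 0.0
```

View pics/placed.png

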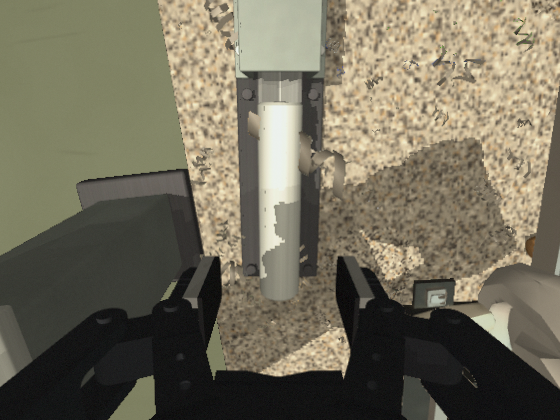

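The bar lies in the groove from (280,102) to (279,299), parallel to the rail. Next I check its ends numerically, then push.

```bash
python3 - <<'E'
from h import *
import json
S=json.load(open("S2.json")); m=np.array([.4748,.357])
for p in ((280.3,102.5),(279.3,299)):
    X=at("wrist",p,.064,S); print(X,"s",(X[:2]-m)@ur,"lat",np.cross(ur,X[:2]-m))
P=lambda s,z:(*(m+s*ur),z)
r.grip(0.0,30)
r.move_straight(P(-.205,.16),max_speed=.15)
r.move_straight(P(-.205,.045),max_speed=.1,f_stop=6); st("behind")
print(r.move_straight(P(-.172,.045),max_speed=.04,f_stop=1.5)); st("touch")
s=monitor.get_state(); print("s",(np.array(s["tool_pos"])[:2]-m)@ur)
E
```

```text
[0.4729 0.3392 0.064 ] s -0.017930628090445638 lat -0.00010173531235628096
[0.456 0.193 0.064] s -0.16506549492007247 lat 0.0005278560888593471
behind 18.31 [0.4528 0.1534 0.0458] F [ 0.3282  0.0428 -0.7518] w -0.0 g 0.0
False
touch 19.28 [0.4557 0.1861 0.0449] F [ 0.2603 -0.4259  0.0322] w 0.001 g 0.0
s -0.1720005158195533<stdin>:5: DeprecationWarning: Arrays of 2-dimensional vectors are deprecated. Use arrays of 3-dimensional vectors instead. (deprecated in NumPy 2.0)
```

```bash
python3 - <<'E'
from h import *
m=np.array([.4748,.357]); P=lambda s,z:(*(m+s*ur),z)
sp=lambda:round(float((np.array(monitor.get_state()["tool_pos"])[:2]-m)@ur),4)
for s in (-.15,-.12,-.09):
    h=r.move_straight(P(s,.045),max_speed=.04,f_stop=6); st(f"{h} s={sp()}")
    if h: break
cv2.imwrite("pics/mid.png",imaging.grab_frame("wrist"))
E
```

```text
False s=-0.1498 19.98 [0.4582 0.2082 0.0451] F [-0.377   0.5837 -0.5489] w -0.001 g 0.0
False s=-0.1199 20.88 [0.4614 0.2378 0.045 ] F [-0.0194  0.2272  0.4029] w 0.0 g 0.0
False s=-0.0899 21.78 [0.4648 0.2677 0.045 ] F [ 0.2661 -0.2958  0.5965] w -0.002 g 0.0
```

View pics/mid.png

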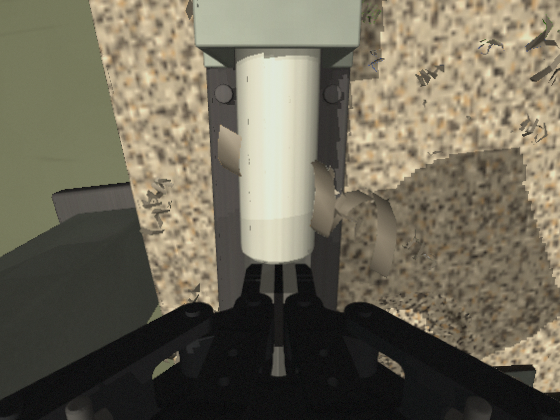

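The bar is being pushed along the groove, with its inner part now inside the cover and the closed fingers right behind its outer end at about (278,262). Next is the slow feel for the stop.

```bash
python3 - <<'E'
from h import *
m=np.array([.4748,.357]); P=lambda s,z:(*(m+s*ur),z)
sp=lambda:round(float((np.array(monitor.get_state()["tool_pos"])[:2]-m)@ur),4)
h=r.move_straight(P(-.012,.045),max_speed=.012,f_stop=5); st(f"{h} s={sp()}")
r.wait(.3); st(f"hold s={sp()}")
E
```

```text
True s=-0.0511 25.21 [0.4687 0.3062 0.0444] F [ 0.1903  0.3499 -0.8322] w -0.0 g 0.0
hold s=-0.0517 25.51 [0.4682 0.3057 0.0437] F [-0.1834  0.0915 -0.3482] w -0.001 g 0.0
```

```bash
python3 - <<'E'
from h import *
m=np.array([.4748,.357]); P=lambda s,z:(*(m+s*ur),z)
sp=lambda:round(float((np.array(monitor.get_state()["tool_pos"])[:2]-m)@ur),4)
h=r.move_straight(P(-.046,.045),max_speed=.006,f_stop=6); st(f"{h} s={sp()}")
r.wait(.3)
cv2.imwrite("pics/end.png",imaging.grab_frame("wrist"))
E
```

```text
True s=-0.0512 26.01 [0.4681 0.3062 0.0435] F [ 0.5556 -0.1382  0.5838] w -0.002 g 0.0
```

View pics/end.png

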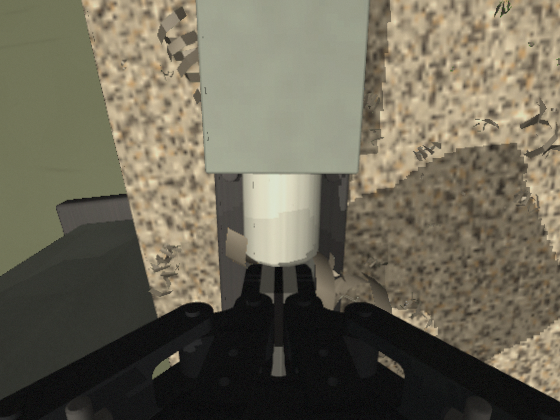

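Both touches ended at the same place (s = -0.051), so the stop is firm, with the bar's inner end about 110 mm deep. The picture shows the bar straight in the mouth with its outer end at about (280,262). I'll back off and hand in.

```bash
python3 - <<'E'
from h import *
m=np.array([.4748,.357]); P=lambda s,z:(*(m+s*ur),z)
r.move_straight(P(-.10,.047),max_speed=.05)
r.move_straight(P(-.11,.16),max_speed=.12); r.wait(.3); st("clear")
print(ticket.finish_job())
E
```

```text
clear 28.87 [0.4623 0.2476 0.1594] F [-0.4414 -0.2349  0.3488] w -0.005 g 0.0
the job is handed in; nothing more can be done
None
```

The job is handed in at about 29 s: the bar is released in the groove against the end stop, which two gentle touches found at the same depth (about 110 mm in). The judge's verdict was not shown.

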